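# Index the contact shoe to the gauging detent by feel

### The job

Bring the copper contact shoe round to its gauging position: pull the turntable's sprung red plunger up out of the park detent, swing the plate anticlockwise (seen from above), let the plunger down to ride on the hidden ring and keep turning by feel until it drops fully home in the next detent. Leave it locked there with the shoe still lying in its nest, let go, and disturb nothing else on the table.

Things in the scene. Friction and masses are not known exactly. Their poses are not given: they have to be found in the camera images.
- pivot (a point): Centre of the turntable plate's top face, on its upright turning axis, 56 mm above the table. The dark cast-iron plate is a disc of 260 mm diameter, 14 mm thick, on a fixed green drum of 236 mm diameter (foot 251 mm). A steel hub cap (40 mm diameter, 16 mm high with its nut) stands at the centre. The point turns with the plate: its x axis points to the plunger.
- turntable (a joint): Angle of the 5 kg plate, rad: 0 parked (as at the start), growing anticlockwise seen from above; stops at -0.06 and 1.75. With the plunger riding, a sideways push of 3 to 5 N at the knob turns it; with it in a detent there is 0.02 rad of play either side. The only other detent, the gauging detent, is hidden under the plate at an unknown angle, new each time, between 0.80 and 1.30 rad.
- plunger (a joint): Lift of the sprung plunger, m: 0 fully home in a detent, about 0.012 when its pin rides on the ring between detents, 0.024 fully pulled up. A spring pushes it down with 6 N at 0 and 11 N at 0.024. It must be lifted at least 0.012 to leave a detent; it has a round-nosed 12 mm pin that slides easily along the ring, falls into a detent by itself when over it, and then stops the plate dead.
- knob_center (a point): Centre of the plunger's red knob, an upright cylinder of 28 mm diameter and 34 mm height, 100 mm from the turning axis; moves up and down with the plunger and round with the plate. At home the centre is 93 mm above the table (knob from 76 to 110 mm). Beneath it are a 12 mm steel stem and, from 66 mm down to the plate, a 34 mm boss.
- shoe_center (a point): Centre (half-way up) of the loose copper contact shoe, a stepped bar 38 x 90 x 24 mm, about 0.3 kg, lying on the plate; its long side is its y axis.
- nest (a point): Where the centre of the shoe belongs on the plate: the middle of a shallow steel frame (inside 42 x 94 mm, 7 mm high), 70 mm from the turning axis on the side opposite the plunger, 12 mm above the plate. Turns with the plate.
- micrometer: Bystander: chrome micrometer lying flat, about 40 x 170 x 20 mm; origin under its spindle; it reaches 120 mm to its -y side (thimble) and 46 mm to +y (anvil).
- mirror: Bystander: black bakelite inspection mirror lying flat, 56 mm disc, 8 mm thick, with a 110 mm handle along its -x axis; origin under the disc centre.
- dish: Bystander: tin dish of 110 mm diameter, 22 mm high, with three bronze rivet heads (20 mm) in it; origin at the centre of its underside.
- hammer: Bystander: hammer lying flat, 26 mm high, about 260 mm long along its x axis; origin under its middle.
- oil_can: Bystander: red oil can, 64 mm diameter, 85 mm high, spout to 138 mm; origin at the centre of its underside.
Things that resemble listed ones, but are neither listed nor needed, are in the scene too. What is meant by the part that bears shoe_center is not yellow, and is the larger of those in its own colour.

How it is judged:
By the outcome, as a careful person would: the job done as asked, in the order asked, and still so for the second after the job is handed in, with the robot touching nothing.
It also fails if it takes over 42 s, if anything falls off the work surface, if the arm or the gripper's body presses on something with over 40 N, if the wrist force passes 120 N, or if a joint passes its speed limit or range.

### The arm

A 6-joint arm with a two-finger parallel gripper is mounted at the origin on the work surface. World frame = base frame: x ahead of the robot, y to its left, z up, the work surface at z = 0. Lengths are in m, angles in rad, forces in N, time in s.
With the tool pointing down it reaches from about 0.3 to 0.875 m from the base axis. Payload 6.4 kg.
Tool frame: the origin (TCP) lies between the finger pads; the fingertips stand 25 mm ahead of it and the grasp point (between the pads) lies 6 mm ahead of it; z points along the fingers, x is the direction in which the jaws open and shut, and the axes are right-handed (so a half turn about z gives the same grasp; the last joint's range is limited). The gripper opens to 88 mm and grips with 3 to 60 N. Pads are 18 mm wide; open, the fingers measure 123 mm over their backs; the gripper's body (75 mm by 187 mm) begins 45 mm behind the grasp point.
Start: joints at [-1.318, 0.181, 1.607, -0, 1.354, -0.206], TCP at [0.255, -0.516, 0.264] pointing down, gripper open.
Joint ranges: [-2.99, 2.99], [-0.89, 2.07], [0.3, 2.58], [-1.14, 4.28], [0, 2.63], [-3.12, 3.12]. Speed limits (rad/s): [2.57, 2.57, 3.01, 3.14, 3.14, 3.14].

### API

Orientations are given as a unit quaternion [w, x, y, z].
In Python, from bench import telemetry, imaging, workorder gives the robot as it stands.
- The arm moves only by the shell command python3 -m pendant 'ROWS' [FORCE]. ROWS is JSON, a list of rows, each an object with "fingers": the gripper's target within -1 to 1 (shut at 1, half-way at 0, fully open at -1); "delta_pos": the shift along the tool's x, y, z in cm, a list of three; "rotation": the turn, a rotation vector about the tool's x, y, z in rad, a list of three. In form: [{"fingers": fingers, "delta_pos": [x, y, z], "rotation": [wx, wy, wz]}, ...]. A call has exactly 8 rows; each row shifts and turns the commanded pose from where the row before left it, along the tool's axes as they then stand; what a row does not reach is not made up. A row lasts 1/8 s, in which the tool goes at most 62.5 mm and 10.7 degrees, less where a joint would pass 70% of its speed; a pose out of reach is approached as far as the arm can. A call with a gripper value outside its range is refused whole. The fingers move at their own pace and stop on an object; FORCE is the grip in N (left out, the last holds). Time passes only in rows, so rows that do not move let the fingers close, or fill a call up. It gives the time, the measured TCP pose, the force and the opening at its end, in the units of the state.
- telemetry.get_state(): the state, without advancing time (a new reading comes with each control period).
- imaging.grab_frame(name): name is "scene" or "top" or "wrist"; returns a dict with "color" (400x640x3 uint8, red, green, blue), "range_z" (400x640 float32, m along the optical axis (not along the pixel's ray), 0 where there is no reading), "fx", "fy", "cx", "cy" (pixels), "rvec" (rotation vector, rad) and "tvec" (3), from world to camera coordinates, as OpenCV has them; the wrist camera has in their place "mount" (4x4, takes a point from camera to tool coordinates, whose origin is the TCP and whose axes are the tool frame's). Camera axes: x right, y down, z forward; pixel columns grow to the right and rows downward; lengths in m; the calibration is good to about 2 mm. A picture is of the moment at which its call begins: read the wrist's pose just before it.
- workorder.hand_in(): hands the job in, once; it reports no verdict.
The state is a dict: "clock": time; "qpos": joint angles; "qd": joint speeds; "joint_torque": joint torques, N m; "position": TCP position; "eef_rot": TCP orientation; "contact_force": force on the tool from outside, world axes, zero at the start; "wrist_torque": the same for the moment, N m; "gripper_width": finger opening in m.
Only numpy, scipy, OpenCV 4.12 (cv2) and the standard library are available. Lean on these libraries where they do the work, as an engineer would, in place of code of your own. Each camera call takes 0.05 s, during which the arm holds its last target. There are 200 camera calls.

## Working session

There is one attempt and no reset: what is moved stays moved. The work goes in short steps, Python scripts to look and compute and a shell command to move; the robot and the scene stay as the last step left them, time stands still between calls to the robot, and variables do not carry over. Pictures are saved under pics/ and viewed, about 8 in all and at most 12, crops included, and the job is handed in when it is done.

```bash
mkdir -p pics; cat > h.py <<'E'
import numpy as np, cv2, pickle
from bench import telemetry, imaging, workorder
def grab(n):
    s=telemetry.get_state(); f=imaging.grab_frame(n); f['state']=s
    pickle.dump(f,open(f'{n}.pkl','wb')); return f
def Rq(q):
    from scipy.spatial.transform import Rotation as R
    return R.from_quat([q[1],q[2],q[3],q[0]]).as_matrix()
def cam(f):  # R,t camera->world
    if 'mount' in f:
        M=np.array(f['mount']);T=np.eye(4);T[:3,:3]=Rq(f['state']['eef_rot']);T[:3,3]=f['state']['position'];W=T@M
        return W[:3,:3],W[:3,3]
    R=cv2.Rodrigues(np.array(f['rvec'],float))[0]; return R.T,-R.T@np.array(f['tvec'],float).ravel()
def ray(f,u,v):
    R,t=cam(f); return t,R@np.array([(u-f['cx'])/f['fx'],(v-f['cy'])/f['fy'],1])
def atz(f,u,v,z):
    t,d=ray(f,u,v); return t+d*(z-t[2])/d[2]
def pt(f,u,v):
    t,d=ray(f,u,v); return t+d*f['range_z'][int(v),int(u)]
def save(f,name,crop=None,s=1):
    im=f['color'][:,:,::-1]
    if crop: x0,y0,x1,y1=crop; im=im[y0:y1,x0:x1]
    cv2.imwrite('pics/'+name,cv2.resize(im,None,fx=s,fy=s,interpolation=cv2.INTER_CUBIC))
E
python3 - <<'E'
from h import *
a=grab('scene');b=grab('top')
save(a,'scene.png',None,1.25);save(b,'top.png',None,1.25)
print(telemetry.get_state()); print(cam(a)[1],cam(b)[1])
E
```

```text
{'clock': 0.1, 'qpos': array([-1.31831047e+00,  1.81476184e-01,  1.60788482e+00, -1.01742883e-05,
        1.35380201e+00, -2.06305619e-01]), 'qd': array([-4.74967344e-04, -1.88001960e-03, -2.35394323e-03,  5.91388898e-04,
        4.64038128e-05,  5.57543963e-04]), 'joint_torque': array([ 7.18624760e-04, -4.34819484e+01, -3.42695618e+01,  7.04874960e-02,
        3.40395968e-02, -3.56800797e-05]), 'position': array([ 0.25454603, -0.51510123,  0.2629061 ]), 'eef_rot': array([-5.38648603e-04,  8.49372110e-01, -5.27793901e-01, -5.71308448e-04]), 'contact_force': array([ 0.31150665, -0.29655035,  0.74305677]), 'wrist_torque': array([-0.04774219,  0.05999444,  0.02267729]), 'gripper_width': 0.08820422580749218}
[1.104174   0.78124293 0.70998657] [0.49833069 0.02107347 1.05448365]
```

View pics/scene.png

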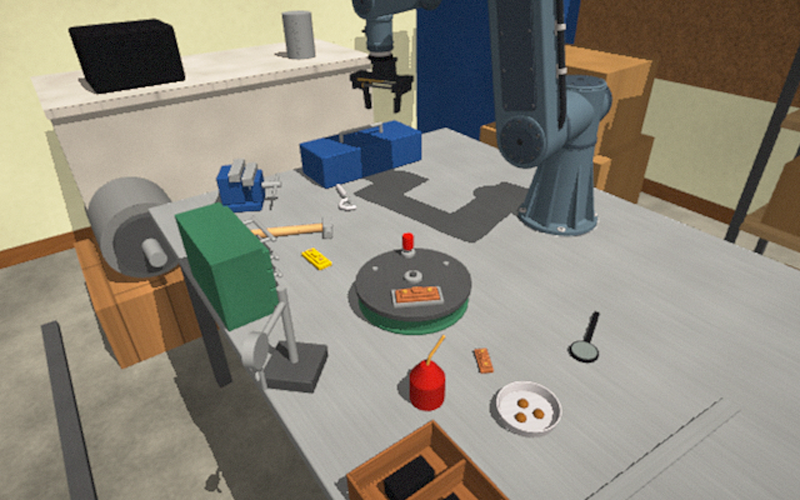

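View pics/top.png

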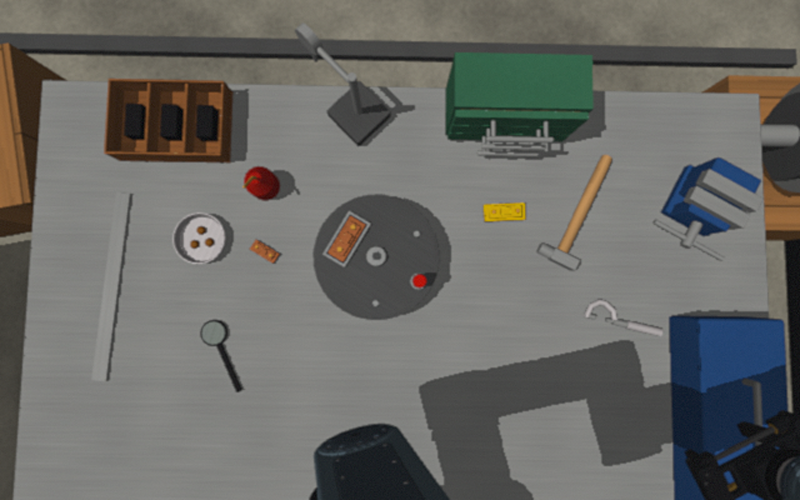

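The scene view shows the turntable at about (413,288), with the red knob at (407,242) and the shoe in its nest at (417,295). In the top view the hub is at (376,256), the knob at (419,281) and the nested shoe at (347,239). The copper decoy at (265,251) and the yellow one at (504,212) both lie off the plate.

```bash
python3 - <<'E'
from h import *
a=pickle.load(open('scene.pkl','rb'));b=pickle.load(open('top.pkl','rb'))
def red(f,lo):
    c=f['color'].astype(int); m=((c[:,:,0]>140)&(c[:,:,1]<60)&(c[:,:,2]<60)).astype('uint8')
    n,l,s,ce=cv2.connectedComponentsWithStats(m)
    return [(s[i].tolist(),ce[i].round(1).tolist()) for i in range(1,n) if s[i,4]>30]
print(red(a,0),red(b,0))
for u,v in [(419,281),(376,256)]: print('top',pt(b,u/1.25,v/1.25),atz(b,u/1.25,v/1.25,.11),atz(b,u/1.25,v/1.25,.072))
for u,v in [(407,236),(413,273)]: print('scene',pt(a,u/1.25,v/1.25),atz(a,u/1.25,v/1.25,.11),atz(a,u/1.25,v/1.25,.072))
# triangulate knob: scene bbox centre, top centroid
def tri(r1,r2):
    (p,d),(q,e)=r1,r2; A=np.c_[d,-e]; s=np.linalg.lstsq(A,q-p,rcond=None)[0]; return p+d*s[0],q+e*s[1]
print(tri(ray(a,407/1.25,236/1.25),ray(b,419/1.25,281/1.25)))
# plate centre by fitting points with height ~.056
H,W=b['range_z'].shape; uu,vv=np.meshgrid(np.arange(W),np.arange(H))
R,t=cam(b); z=b['range_z']; P=(np.stack([(uu-b['cx'])/b['fx']*z,(vv-b['cy'])/b['fy']*z,z],-1)@R.T)+t
m=((abs(P[:,:,2]-.056)<.008)&(z>0)&(uu>240)&(uu<370)&(vv>145)&(vv<265)).astype('uint8')
c=max(cv2.findContours(m,0,2)[0],key=cv2.contourArea); (x,y),r=cv2.minEnclosingCircle(c)
print(x,y,r,atz(b,x,y,.056),np.median(P[m>0][:,2]))
E
```

```text
[([322, 187, 8, 13, 81], [326.2, 192.6]), ([330, 288, 26, 41, 699], [344.2, 307.5])] [([331, 220, 10, 10, 80], [335.2, 224.3])]
top [ 0.51496202 -0.02955332  0.11349371] [ 0.51502377 -0.02974129  0.11      ] [ 0.51569539 -0.03178575  0.072     ]
top [0.56526857 0.05572392 0.06828013] [0.56243686 0.05425809 0.11      ] [0.56501608 0.05559322 0.072     ]
scene [ 0.51780148 -0.02789909  0.10949851] [ 0.51829118 -0.02722334  0.11      ] [ 0.48118443 -0.07842736  0.072     ]
scene [0.56359467 0.05590741 0.07062708] [0.59688453 0.1005749  0.11      ] [0.56475548 0.05746495 0.072     ]
(array([ 0.51590371, -0.03051783,  0.10755506]), array([ 0.51506785, -0.02987548,  0.10750573]))
300.5241394042969 205.2862091064453 50.485103607177734 [0.56484255 0.05684238 0.056     ] 0.05704408918633441
```

Knob ≈ (0.516, −0.030) with its top at about 0.109. Pivot ≈ (0.565, 0.0565), so the knob is about 99 mm from the axis, which agrees with the text. I'll aim tool x along the anticlockwise tangent.

```bash
python3 -m pendant '[{"fingers":-1,"delta_pos":[-3.5,-5,0],"rotation":[0,0,0]},{"fingers":-1,"delta_pos":[-3.5,-5,0],"rotation":[0,0,0]},{"fingers":-1,"delta_pos":[-3.5,-5,0],"rotation":[0,0,0]},{"fingers":-1,"delta_pos":[-3.5,-5,0],"rotation":[0,0,0]},{"fingers":-1,"delta_pos":[-3.5,-5,0],"rotation":[0,0,0]},{"fingers":-1,"delta_pos":[-3.5,-5,0],"rotation":[0,0,0]},{"fingers":-1,"delta_pos":[-3.5,-5,0],"rotation":[0,0,0]},{"fingers":-1,"delta_pos":[-3.5,-5,0],"rotation":[0,0,0]}]' 20
python3 -m pendant '[{"fingers":-0.5,"delta_pos":[-2,-2.5,1],"rotation":[0,0,0]},{"fingers":-0.5,"delta_pos":[-1.9,-2.4,1],"rotation":[0,0,0]},{"fingers":-0.5,"delta_pos":[0,0,1],"rotation":[0,0,-0.147]},{"fingers":-0.5,"delta_pos":[0,0,1],"rotation":[0,0,-0.147]},{"fingers":-0.5,"delta_pos":[0,0,1],"rotation":[0,0,-0.147]},{"fingers":-0.5,"delta_pos":[0,0,1],"rotation":[0,0,-0.147]},{"fingers":-0.5,"delta_pos":[0,0,0],"rotation":[0,0,0]},{"fingers":-0.5,"delta_pos":[0,0,0],"rotation":[0,0,0]}]'
python3 - <<'E'
from h import *
w=grab('wrist'); save(w,'w1.png'); s=w['state']; R=Rq(s['eef_rot'])
print(s['clock'],s['position'],R.round(3),s['contact_force'])
c=w['color'].astype(int); m=(c[:,:,0]>110)&(c[:,:,1]<60)&(c[:,:,2]<60)
v,u=np.nonzero(m); P=np.array([pt(w,a,b) for a,b in zip(u,v)])
top=P[abs(P[:,2]-.11)<.004]
print(len(P),len(top),(top.min(0)+top.max(0))/2,np.ptp(top,0),np.median(top,0))
E
```

```text
clock: 1.1
position: [0.4898, -0.0854, 0.2636]
eef_rot: [0.0, 0.849, -0.528, 0.0]
contact_force: [1.3, -0.2, -0.4]
gripper_width: 0.0883
clock: 2.1
position: [0.516, -0.0307, 0.2039]
eef_rot: [-0.0, 0.966, -0.26, 0.0]
contact_force: [-0.6, 0.3, 0.9]
gripper_width: 0.0658
2.1 [ 0.51604516 -0.03070676  0.20391956] [[ 0.864 -0.503  0.   ]
 [-0.503 -0.864  0.   ]
 [ 0.    -0.    -1.   ]] [-0.5703386   0.29297022  0.92206168]
1187 885 [ 0.51693259 -0.02806112  0.10865406] [0.0246388  0.02467474 0.0053055 ] [ 0.51722416 -0.02762462  0.10902784]
```

View pics/w1.png

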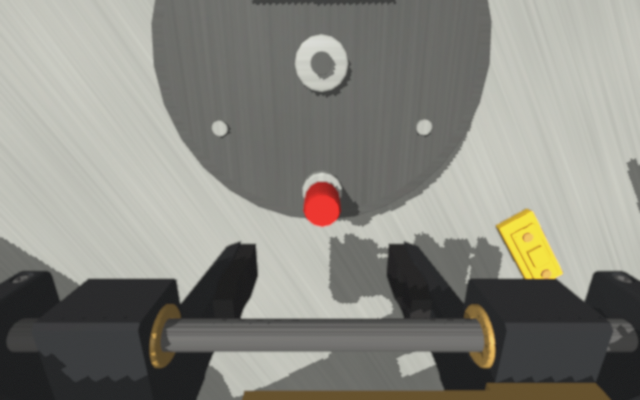

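The wrist view shows the knob at (322,204) in line with the hub at (322,62), so the orientation is right. It needs a 2.5 mm inward correction, then I descend and grip.

```bash
python3 -m pendant '[{"fingers":-0.4,"delta_pos":[0,-0.25,2],"rotation":[0,0,0]},{"fingers":-0.4,"delta_pos":[0,0,2.5],"rotation":[0,0,0]},{"fingers":-0.4,"delta_pos":[0,0,2.5],"rotation":[0,0,0]},{"fingers":-0.4,"delta_pos":[0,0,2],"rotation":[0,0,0]},{"fingers":-0.2,"delta_pos":[0,0,1.4],"rotation":[0,0,0]},{"fingers":1,"delta_pos":[0,0,0],"rotation":[0,0,0]},{"fingers":1,"delta_pos":[0,0,0],"rotation":[0,0,0]},{"fingers":1,"delta_pos":[0,0,0],"rotation":[0,0,0]}]' 40
```

```text
clock: 3.15
position: [0.5177, -0.0286, 0.1007]
eef_rot: [-0.0, 0.966, -0.259, 0.001]
contact_force: [-1.1, 0.9, 1.2]
gripper_width: 0.0266
```

```bash
python3 -m pendant '[{"fingers":1,"delta_pos":[0,0,0],"rotation":[0,0,0]},{"fingers":1,"delta_pos":[0,0,-0.4],"rotation":[0,0,0]},{"fingers":1,"delta_pos":[0,0,-0.4],"rotation":[0,0,0]},{"fingers":1,"delta_pos":[0,0,-0.4],"rotation":[0,0,0]},{"fingers":1,"delta_pos":[0,0,-0.4],"rotation":[0,0,0]},{"fingers":1,"delta_pos":[0,0,-0.4],"rotation":[0,0,0]},{"fingers":1,"delta_pos":[0,0,0],"rotation":[0,0,0]},{"fingers":1,"delta_pos":[0,0,0],"rotation":[0,0,0]}]' 40
python3 - <<'E'
from h import *
w=grab('wrist'); c=w['color'].astype(int); m=(c[:,:,0]>110)&(c[:,:,1]<60)&(c[:,:,2]<60)
v,u=np.nonzero(m); P=np.array([pt(w,a,b) for a,b in zip(u,v)]); print(len(P),np.percentile(P,[5,50,95],0))
E
```

```text
clock: 4.15
position: [0.517, -0.0283, 0.1195]
eef_rot: [-0.0, 0.966, -0.259, -0.0]
contact_force: [2.5, 3.3, -10.8]
gripper_width: 0.0265
3717 [[ 0.50817761 -0.032702    0.10251686]
 [ 0.52004849 -0.02146253  0.12545384]
 [ 0.52897209 -0.01557252  0.12856182]]
```

Knob top is at 0.128, a lift of about 19 mm, and the 10.8 N down on the wrist matches the spring. Now the lifted swing to about 0.42 rad.

```bash
python3 -m pendant '[{"fingers":1,"delta_pos":[0.3,-0.005,0],"rotation":[0,0,-0.03]},{"fingers":1,"delta_pos":[0.6,-0.018,0],"rotation":[0,0,-0.06]},{"fingers":1,"delta_pos":[0.6,-0.018,0],"rotation":[0,0,-0.06]},{"fingers":1,"delta_pos":[0.6,-0.018,0],"rotation":[0,0,-0.06]},{"fingers":1,"delta_pos":[0.6,-0.018,0],"rotation":[0,0,-0.06]},{"fingers":1,"delta_pos":[0.6,-0.018,0],"rotation":[0,0,-0.06]},{"fingers":1,"delta_pos":[0.6,-0.018,0],"rotation":[0,0,-0.06]},{"fingers":1,"delta_pos":[0.3,-0.005,0],"rotation":[0,0,-0.03]}]' 40
python3 - <<'E'
from h import *
s=telemetry.get_state(); p=s['position'][:2]-np.array([.565,.0565]); R=Rq(s['eef_rot'])
print(np.hypot(*p),np.degrees(np.arctan2(p[1],p[0])),np.degrees(np.arctan2(R[1,0],R[0,0])))
E
```

```text
clock: 5.2
position: [0.5561, -0.0409, 0.1188]
eef_rot: [-0.001, 0.999, -0.051, -0.002]
contact_force: [-1.1, 5.2, -10.7]
gripper_width: 0.0264
0.09780493257312524 -95.22843700952174 -5.793259871860707
```

```bash
python3 -m pendant '[{"fingers":1,"delta_pos":[0,0,0.2],"rotation":[0,0,0]},{"fingers":1,"delta_pos":[0,0,0.2],"rotation":[0,0,0]},{"fingers":1,"delta_pos":[0,0,0.25],"rotation":[0,0,0]},{"fingers":1,"delta_pos":[0,0,0],"rotation":[0,0,0]},{"fingers":0.2,"delta_pos":[0,0,0],"rotation":[0,0,0]},{"fingers":0.2,"delta_pos":[0,0,0],"rotation":[0,0,0]},{"fingers":0.2,"delta_pos":[0,0,0.4],"rotation":[0,0,0]},{"fingers":0.2,"delta_pos":[0,0,0.4],"rotation":[0,0,0]}]' 40
python3 - <<'E'
from h import *
w=grab('wrist'); save(w,'w2.png'); print(w['state']['contact_force'],w['state']['position']); c=w['color'].astype(int); m=(c[:,:,0]>110)&(c[:,:,1]<60)&(c[:,:,2]<60)
v,u=np.nonzero(m); P=np.array([pt(w,a,b) for a,b in zip(u,v)]); print(len(P),np.percentile(P,[5,50,95],0))
E
```

```text
clock: 6.2
position: [0.5572, -0.0417, 0.1054]
eef_rot: [0.0, 0.999, -0.052, 0.0]
contact_force: [-0.1, 0.3, 0.4]
gripper_width: 0.0351
[-0.0522378   0.34259527  0.44875312] [ 0.55718764 -0.04172862  0.10540728]
3444 [[ 0.54615533 -0.04101715  0.09432279]
 [ 0.55771355 -0.03234436  0.11607664]
 [ 0.5679258  -0.0285037   0.12124213]]
```

View pics/w2.png

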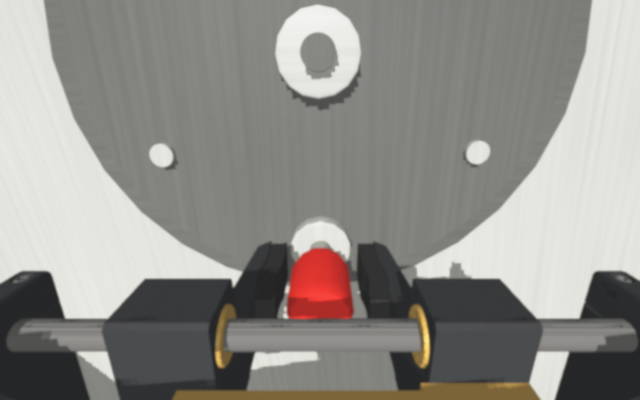

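Knob top is at 0.121, so the pin is riding on the ring at a lift of about 12 mm. The jaws straddle the knob with clearance. I'll push with the trailing finger, faster up to about 0.68 rad and then in small steps.

```bash
cat > chk.py <<'E'
from h import *
w=grab('wrist'); s=w['state']; c=w['color'].astype(int); m=(c[:,:,0]>110)&(c[:,:,1]<60)&(c[:,:,2]<60)
v,u=np.nonzero(m); P=np.array([pt(w,a,b) for a,b in zip(u,v)])
p=s['position'][:2]-np.array([.565,.0565]); F=Rq(s['eef_rot']).T@s['contact_force']
print('knob top',np.percentile(P[:,2],95).round(4),'centre',((P.min(0)+P.max(0))/2)[:2].round(4),'r',np.hypot(*p).round(4),'TCP turn',np.arctan2(p[1],p[0]).round(3)+2.091,'Ftool',F.round(1),s['clock'],s['position'][2].round(4))
E
python3 -m pendant '[{"fingers":0.2,"delta_pos":[0.3,-0.005,0],"rotation":[0,0,-0.03]},{"fingers":0.2,"delta_pos":[0.3,-0.005,0],"rotation":[0,0,-0.03]},{"fingers":0.2,"delta_pos":[0.35,-0.006,0],"rotation":[0,0,-0.035]},{"fingers":0.2,"delta_pos":[0.35,-0.006,0],"rotation":[0,0,-0.035]},{"fingers":0.2,"delta_pos":[0.35,-0.006,0],"rotation":[0,0,-0.035]},{"fingers":0.2,"delta_pos":[0.35,-0.006,0],"rotation":[0,0,-0.035]},{"fingers":0.2,"delta_pos":[0.35,-0.006,0],"rotation":[0,0,-0.035]},{"fingers":0.2,"delta_pos":[0.25,-0.004,0],"rotation":[0,0,-0.025]}]' 40; python3 chk.py
```

```text
clock: 7.25
position: [0.5815, -0.0404, 0.1048]
eef_rot: [-0.0, 0.997, 0.079, -0.002]
contact_force: [-6.9, 1.0, 3.1]
gripper_width: 0.0357
knob top 0.1211 centre [ 0.5778 -0.0008] r 0.0983 TCP turn 0.6890000000000003 Ftool [-6.6 -2.1 -3.1] 7.25 0.1048
```

```bash
python3 -m pendant '[{"fingers":0.2,"delta_pos":[0.1,0,0],"rotation":[0,0,-0.01]},{"fingers":0.2,"delta_pos":[0.1,0,0],"rotation":[0,0,-0.01]},{"fingers":0.2,"delta_pos":[0.1,-0.001,0],"rotation":[0,0,-0.01]},{"fingers":0.2,"delta_pos":[0.1,-0.001,0],"rotation":[0,0,-0.01]},{"fingers":0.2,"delta_pos":[0.1,-0.001,0],"rotation":[0,0,-0.01]},{"fingers":0.2,"delta_pos":[0.1,-0.001,0],"rotation":[0,0,-0.01]},{"fingers":0.2,"delta_pos":[0.1,-0.001,0],"rotation":[0,0,-0.01]},{"fingers":0.2,"delta_pos":[0.1,-0.001,0],"rotation":[0,0,-0.01]}]' 40; python3 chk.py
python3 -m pendant '[{"fingers":0.2,"delta_pos":[0.06,0,0],"rotation":[0,0,-0.006]},{"fingers":0.2,"delta_pos":[0.06,0,0],"rotation":[0,0,-0.006]},{"fingers":0.2,"delta_pos":[0.06,0,0],"rotation":[0,0,-0.006]},{"fingers":0.2,"delta_pos":[0.06,0,0],"rotation":[0,0,-0.006]},{"fingers":0.2,"delta_pos":[0.06,0,0],"rotation":[0,0,-0.006]},{"fingers":0.2,"delta_pos":[0.06,0,0],"rotation":[0,0,-0.006]},{"fingers":0.2,"delta_pos":[0.06,0,0],"rotation":[0,0,-0.006]},{"fingers":0.2,"delta_pos":[0.06,0,0],"rotation":[0,0,-0.006]}]' 40; python3 chk.py
```

```text
clock: 8.3
position: [0.5893, -0.0389, 0.1048]
eef_rot: [-0.0, 0.993, 0.118, -0.002]
contact_force: [-9.9, 0.0, 4.9]
gripper_width: 0.0353
knob top 0.1211 centre [ 5.843e-01 -4.000e-04] r 0.0984 TCP turn 0.7690000000000001 Ftool [-9.6 -2.3 -4.9] 8.3 0.1048
clock: 9.35
position: [0.594, -0.0376, 0.1048]
eef_rot: [-0.001, 0.99, 0.142, -0.002]
contact_force: [-7.2, 0.7, 2.8]
gripper_width: 0.0357
knob top 0.121 centre [ 0.5875 -0.    ] r 0.0985 TCP turn 0.8190000000000002 Ftool [-6.8 -2.7 -2.8] 9.35 0.1048
```

```bash
python3 -m pendant '[{"fingers":0.2,"delta_pos":[0.06,0,0],"rotation":[0,0,-0.006]},{"fingers":0.2,"delta_pos":[0.06,0,0],"rotation":[0,0,-0.006]},{"fingers":0.2,"delta_pos":[0.06,0,0],"rotation":[0,0,-0.006]},{"fingers":0.2,"delta_pos":[0.06,0,0],"rotation":[0,0,-0.006]},{"fingers":0.2,"delta_pos":[0.06,0,0],"rotation":[0,0,-0.006]},{"fingers":0.2,"delta_pos":[0.06,0,0],"rotation":[0,0,-0.006]},{"fingers":0.2,"delta_pos":[0.06,0,0],"rotation":[0,0,-0.006]},{"fingers":0.2,"delta_pos":[0.06,0,0],"rotation":[0,0,-0.006]}]' 40; python3 chk.py
```

```text
clock: 10.4
position: [0.5999, -0.0364, 0.105]
eef_rot: [-0.0, 0.986, 0.166, 0.0]
contact_force: [-1.4, 1.1, 0.2]
gripper_width: 0.0348
knob top 0.1204 centre [0.5915 0.0007] r 0.0992 TCP turn 0.8800000000000001 Ftool [-1.  -1.5 -0.2] 10.4 0.105
```

```bash
python3 -m pendant '[{"fingers":0.2,"delta_pos":[0.06,0,0],"rotation":[0,0,-0.006]},{"fingers":0.2,"delta_pos":[0.06,0,0],"rotation":[0,0,-0.006]},{"fingers":0.2,"delta_pos":[0.06,0,0],"rotation":[0,0,-0.006]},{"fingers":0.2,"delta_pos":[0.06,0,0],"rotation":[0,0,-0.006]},{"fingers":0.2,"delta_pos":[0.06,0,0],"rotation":[0,0,-0.006]},{"fingers":0.2,"delta_pos":[0.06,0,0],"rotation":[0,0,-0.006]},{"fingers":0.2,"delta_pos":[0.06,0,0],"rotation":[0,0,-0.006]},{"fingers":0.2,"delta_pos":[0.06,0,0],"rotation":[0,0,-0.006]}]' 40; python3 chk.py
```

```text
clock: 11.45
position: [0.6044, -0.0348, 0.1052]
eef_rot: [-0.0, 0.982, 0.189, -0.0]
contact_force: [-0.1, 0.5, 0.3]
gripper_width: 0.0348
knob top 0.1097 centre [ 0.6007 -0.0037] r 0.0994 TCP turn 0.9280000000000002 Ftool [ 0.1 -0.5 -0.3] 11.45 0.1052
```

The knob top fell from 0.121 to 0.1097, its home height, and the push force vanished. I'll open, withdraw straight up and inspect.

```bash
python3 -m pendant '[{"fingers":-0.3,"delta_pos":[0,0,0],"rotation":[0,0,0]},{"fingers":-0.3,"delta_pos":[0,0,0],"rotation":[0,0,0]},{"fingers":-0.3,"delta_pos":[0,0,0],"rotation":[0,0,0]},{"fingers":-0.3,"delta_pos":[0,0,-2],"rotation":[0,0,0]},{"fingers":-0.3,"delta_pos":[0,0,-4],"rotation":[0,0,0]},{"fingers":-0.3,"delta_pos":[0,0,-5],"rotation":[0,0,0]},{"fingers":-0.3,"delta_pos":[0,0,-5],"rotation":[0,0,0]},{"fingers":-0.3,"delta_pos":[0,0,0],"rotation":[0,0,0]}]' 40
python3 chk.py; python3 - <<'E'
from h import *
w=pickle.load(open('wrist.pkl','rb')); a=grab('scene')
big=np.zeros((560,800,3),'uint8'); A=cv2.resize(a['color'],(800,500))[150:430,220:660]; W=cv2.resize(w['color'],(448,280))
out=np.vstack([cv2.resize(A,(800,509))[:,:]]);
cv2.imwrite('pics/fin_scene.png',out[:,:,::-1]); save(w,'fin_w.png')
E
```

```text
clock: 12.5
position: [0.6071, -0.0354, 0.2724]
eef_rot: [0.002, 0.982, 0.189, 0.005]
contact_force: [0.1, -0.7, -0.6]
gripper_width: 0.0572
knob top 0.1101 centre [ 0.6021 -0.0428] r 0.101 TCP turn 0.9500000000000002 Ftool [-0.2  0.7  0.6] 12.5 0.2724
```

View pics/fin_scene.png

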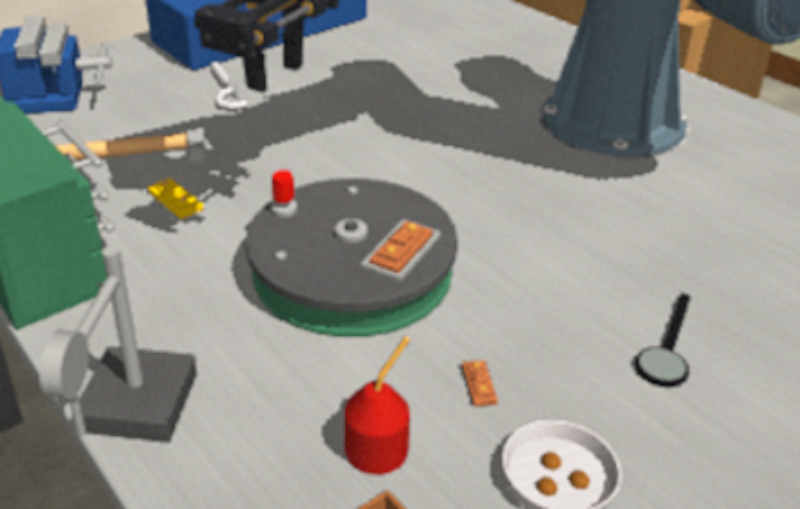

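View pics/fin_w.png

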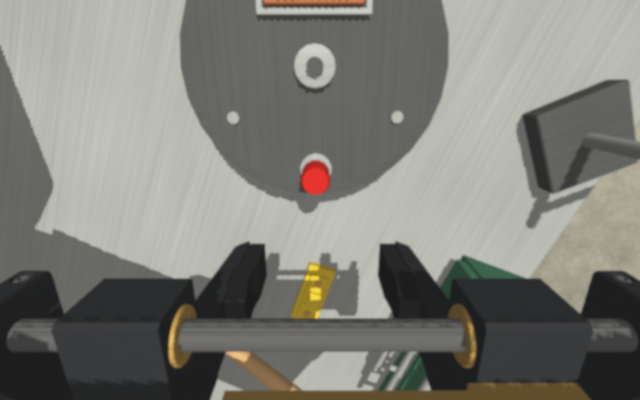

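The scene crop shows the knob low on its boss at (283,190), the shoe flat in its nest at (402,246) and the bystanders where they were. The wrist view shows the knob at (315,178), well clear of the open jaws.

```bash
python3 -m pendant '[{"fingers":-0.3,"delta_pos":[0,0,0],"rotation":[0,0,0]},{"fingers":-0.3,"delta_pos":[0,0,0],"rotation":[0,0,0]},{"fingers":-0.3,"delta_pos":[0,0,0],"rotation":[0,0,0]},{"fingers":-0.3,"delta_pos":[0,0,0],"rotation":[0,0,0]},{"fingers":-0.3,"delta_pos":[0,0,0],"rotation":[0,0,0]},{"fingers":-0.3,"delta_pos":[0,0,0],"rotation":[0,0,0]},{"fingers":-0.3,"delta_pos":[0,0,0],"rotation":[0,0,0]},{"fingers":-0.3,"delta_pos":[0,0,0],"rotation":[0,0,0]}]'
python3 chk.py; python3 -c "from h import *; print(workorder.hand_in())"
```

```text
clock: 13.6
position: [0.6044, -0.0348, 0.2653]
eef_rot: [0.0, 0.982, 0.189, 0.0]
contact_force: [-0.8, 0.8, -0.2]
gripper_width: 0.0572
knob top 0.1101 centre [ 0.5946 -0.0102] r 0.0995 TCP turn 0.9280000000000002 Ftool [-0.5 -1.   0.2] 13.6 0.2653
the job is handed in; nothing more can be done
None
```

The turntable is at its gauging detent with the plunger down, and I handed the job in at 13.6 s. I pulled the plunger up about 19 mm and swung the plate to about 0.43 rad. I then let the pin down onto the ring and pushed the knob round with one open finger until it dropped, at roughly 0.9 rad.

**Last checks:**
- **Plunger:** the knob top was at 110 mm, its home height, against 121 mm while riding. The sideways force fell to about zero when it dropped.
- **Shoe and bystanders:** in the final pictures the shoe lies in its nest. The bystanders in view, compared by eye only, look unmoved.
- **Gripper:** it was open and about 16 cm above where it had pushed, touching nothing.

**Not confirmed:**
- I did not push against the plate afterwards to feel the lock, so that rests on the plunger height and the force drop.
- The knob's sideways position in the automatic check was unreliable, because red edge pixels skewed it. I did not use it.

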